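Click the blue axle sleeve onto the hub stand

ROBOT

A 6-joint arm with a two-finger parallel gripper is mounted at the origin on the work surface. World frame = base frame: x ahead of the robot, y to its left, z up, the work surface at z = 0. Lengths are in m, angles in rad, forces in N, time in s.
With the tool pointing down it reaches from about 0.375 to 0.975 m from the base axis. Payload 3.8 kg.
Tool frame: the origin (TCP) lies on the centre line of the jaws, within the pads' length; the fingertips stand 17 mm ahead of it and the grasp point (between the pads) lies 2 mm behind it (bot.tip_extent is the distance from the TCP to the fingertips, in m); z points along the fingers, y is the line along which they close (so a half turn about z gives the same grasp; the last joint's range is limited). The gripper opens to 85 mm and grips with 20 to 120 N. Pads are 22 mm wide; open, the fingers measure 114 mm over their backs; the gripper's body (76 mm by 85 mm) begins 54 mm behind the grasp point. The pads swing forward as they close: fully open they stand 13 mm farther back than shut.
Start: joints at [-1.305, 0.264, 1.604, -0, 1.274, -0.037], TCP at [0.201, -0.644, 0.248] pointing down, gripper open.
Joint ranges: [-2.63, 2.63], [-0.94, 2.18], [0.31, 2.57], [-1.31, 4.45], [0, 2.66], [-2.55, 2.55]. Speed limits (rad/s): [2.57, 2.57, 3.14, 3.14, 3.14, 3.14].

INTERFACE

Orientations are given as a rotation vector (axis times angle).
In Python, from workcell import readout, read_camera, finish_job, bot gives the robot as it stands.
- The arm moves only by the tool jog_arm, never from a script. Its argument "deltas" is one flat list of numbers, 7 for each row, row after row: the shift along the tool's x, y, z in m, then the turn, a rotation vector about the tool's x, y, z in degrees, then the gripper command: -1 is shut, 1 is fully open, values between are in proportion. A call has 1 to 8 rows; each row is the pose to reach, as a shift and turn from the pose commanded when the call began, along the tool's axes at that moment; what a row does not reach only later rows make up. A row lasts 1/10 s, in which the tool goes at most 50 mm and 8.59 degrees, less where a joint would pass 70% of its speed; a pose out of reach is approached as far as the arm can. A call with a gripper value outside its range is refused whole. The fingers move at their own pace and stop on an object; "squeeze" is the grip in N (left out, the last holds). Time passes only in rows, so rows that repeat a pose let the fingers close. It gives the time, the measured TCP pose, the force, the opening and the grip force at its end, in the units of the state.
- readout.read_state(): the state, without advancing time (a new reading comes with each control period).
- read_camera(name): name is "scene" or "top" or "wrist"; returns a dict with "color" (384x512x3 uint8, blue, green, red), "fx", "fy", "cx", "cy" (pixels), "origin" and "attitude" of the camera in the world. Camera axes: x right, y down, z forward; pixel columns grow to the right and rows downward; lengths in m; the calibration is good to about 2 mm. A picture is of the moment at which its call begins. There is no depth.
- finish_job(): hands the job in; it is judged then, once.
The state is a dict: "time": time; "q": joint angles; "joint_vel": joint speeds; "joint_torque": joint torques, N m; "tool_pos": TCP position; "tcp_rot": TCP orientation; "wrist_force": force on the tool from outside, world axes, zero at the start; "torque": the same for the moment, N m; "width": opening from 0.0 (shut) to 1.0 (fully open); "grip_force": force on a finger pad.
Only numpy, scipy, OpenCV 4.12 (cv2) and the standard library are available. Lean on these libraries where they do the work, as an engineer would, in place of code of your own. Each camera call takes 0.05 s, during which the arm holds its last target. There are 200 camera calls.

TASK

Set up the hub stand for the next wheel: pick up the blue sleeve and slide it down over the stand's upright post, keeping hold of it and pushing it (not dropping it) past the two sprung balls until it clicks and sits flat and fully home on the stand's flange, then let go. Leave the yellow and black sleeves standing where they are.

Things in the scene. Friction and masses are not known exactly. Their poses are not given: they have to be found in the camera images.
- blue_sleeve: blue plastic tube standing upright, right way up, open at both ends: 46 mm outside, 50 mm high, 70 g, steel-coloured band near the top. Bore 26 mm in the lower 16 mm, 35 mm above. Origin at its centre, half-way up; z along its axis. On the post it stops on the balls, lower face about 25 mm above the flange; a steady push of about 12 N takes it past, easing at once, and it snaps home; a drop does not. Home: centre 25 mm above the flange.
- post_seat (a point): centre of the flange top of the hub stand, at the foot of its post, 34 mm above the bench; z up. Bolted-down red base 110 x 110 x 12 mm, dark round flange 64 mm wide, upright steel post 21 mm thick rising 52 mm above this point, its top 16 mm tapering to 8 mm. Two brass sprung balls stick out 5 mm on opposite sides of the post (the stand's y), centred 20.5 mm above this point.
- yellow_sleeve: yellow plastic sleeve standing upright on the bench; same outer size as the blue one (46 mm diameter, 50 mm high, steel-coloured band near the top) but a narrower 18 mm bore that does not fit the post. Origin at its centre, half-way up; z along its axis. To be left where it stands.
- black_sleeve: black plastic sleeve standing upright on the bench; same outer size as the blue one (46 mm diameter, 50 mm high, steel-coloured band near the top) but a narrower 18 mm bore that does not fit the post. Origin at its centre, half-way up; z along its axis. To be left where it stands.
Mind the look-alikes: they are no part of the job. What is shaped like the blue_sleeve but green or red is not meant.

How it is judged:
On the way:
1. the blue sleeve is pushed past the balls and fully home on the flange, still touched by the gripper (not dropped) (z of blue_sleeve in the frame of post_seat between 0.02 and 0.029 m and horizontal distance between blue_sleeve and post_seat below 0.008 m and angle between blue_sleeve's own z axis and vertical below 0.12 rad and contact force between the fingers and blue_sleeve above 0.5 N), for 0.1 s.
At the end, for the whole second after the job is handed in: The blue sleeve is on the post, past the balls, its centre 20 to 29 mm above the flange (25 mm when flat on it), within 8 mm of the post's axis and 7 degrees of upright, at rest and released; the yellow and black sleeves are within 30 mm of where they began (z of blue_sleeve in the frame of post_seat between 0.02 and 0.029 m and horizontal distance between blue_sleeve and post_seat below 0.008 m and angle between blue_sleeve's own z axis and vertical below 0.12 rad and linear speed of blue_sleeve below 0.02 m/s and distance of each of yellow_sleeve, black_sleeve from where it was at the start of the episode below 0.03 m); the robot touches nothing.
It fails at once if the yellow sleeve is shifted by more than 30 mm or tipped over (distance of yellow_sleeve from where it was at the start of the episode above 0.03 m or angle between yellow_sleeve's own z axis and vertical above 0.5 rad).
It fails at once if the black sleeve is shifted by more than 30 mm or tipped over (distance of black_sleeve from where it was at the start of the episode above 0.03 m or angle between black_sleeve's own z axis and vertical above 0.5 rad).
It also fails if it takes over 40 s, if anything falls off the work surface, if the arm or the gripper's body presses on something with over 40 N, if the wrist force passes 120 N, or if a joint passes its speed limit or range.

## Working session

There is one attempt and no reset: what is moved stays moved. The work goes in short steps, Python scripts to look and compute and a tool call to move; the robot and the scene stay as the last step left them, time stands still between calls to the robot, and variables do not carry over. Pictures are saved under pics/ and viewed, at most 10 in all, crops included, and the job is handed in when it is done.

Besides the shell and the picture viewer there is one more tool, called after "Emit:" by a JSON object that holds its "op" and its "data". jog_arm: Moves the arm, as the interface text tells. Its arguments: {"type":"object","properties":{"deltas":{"type":"array"},"squeeze":{"type":"number"}},"required":["deltas"]}

```bash
mkdir -p pics; python3 - <<'E'
from workcell import readout, read_camera, bot
import cv2, numpy as np
for n in("scene","top"):
    c=read_camera(n); cv2.imwrite(f"pics/{n}0.png",c["color"])
    print(n,{k:np.round(v,4).tolist() for k,v in c.items() if k!="color"})
s=readout.read_state(); print({k:np.round(v,3).tolist() for k,v in s.items()}, bot.tip_extent)
E
```

```text
scene {'fx': 351.7013, 'fy': 351.7013, 'cx': 252.8792, 'cy': 192.1124, 'origin': [1.0256, 0.1568, 0.4864], 'attitude': [-1.4407, -1.9963, 0.9336]}
top {'fx': 406.5605, 'fy': 406.5605, 'cx': 252.9187, 'cy': 188.2213, 'origin': [0.484, -0.025, 0.8869], 'attitude': [-2.2051, 2.1734, -0.0837]}
{'time': 0.1, 'q': [-1.305, 0.265, 1.605, -0.0, 1.274, -0.037], 'joint_vel': [0.0, -0.0, -0.003, -0.001, 0.001, -0.0], 'joint_torque': [0.001, -51.67, -36.859, 0.0, 0.006, -0.0], 'tool_pos': [0.201, -0.644, 0.247], 'tcp_rot': [-3.104, -0.474, 0.0], 'wrist_force': [-0.707, -0.078, 0.075], 'torque': [0.005, 0.01, 0.049], 'grip_force': 0.0, 'width': 1.002} 0.017
```

View pics/scene0.png

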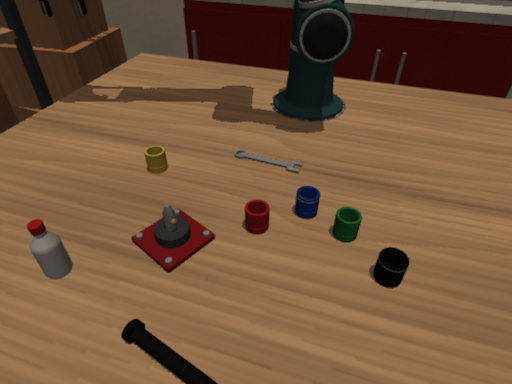

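View pics/top0.png

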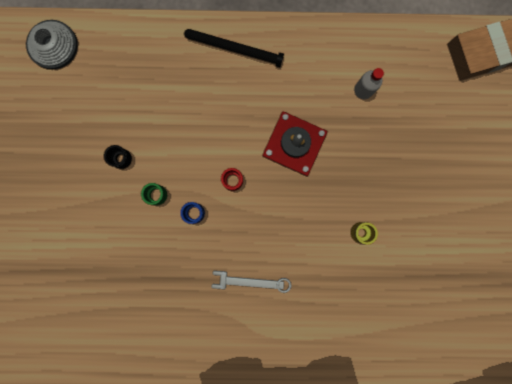

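The scene view shows the blue sleeve at about (307,202), the stand at (173,237) and yellow at (156,159). In the top view blue is at (193,213), with red (232,179) and green (154,194) on either side. Black is at (118,157), yellow at (366,233), and the stand's post is near (297,141). Next I'll measure these positions.

```bash
cat > h.py <<'E'
import cv2, numpy as np
from scipy.spatial.transform import Rotation as R
def ray(c,u,v):
    d=R.from_rotvec(c["attitude"]).apply([(u-c["cx"])/c["fx"],(v-c["cy"])/c["fy"],1.]); return np.array(c["origin"]),d
def onplane(c,u,v,z):
    o,d=ray(c,u,v); return o+d*(z-o[2])/d[2]
def blob(img,lo,hi,amin=30):
    m=cv2.inRange(cv2.cvtColor(img,cv2.COLOR_BGR2HSV),lo,hi)
    cs=[c for c in cv2.findContours(m,cv2.RETR_EXTERNAL,cv2.CHAIN_APPROX_NONE)[0] if cv2.contourArea(c)>amin]
    return m,sorted(cs,key=cv2.contourArea,reverse=True)
def project(c,p):
    q=R.from_rotvec(c["attitude"]).inv().apply(np.array(p)-c["origin"]); return np.array([c["fx"]*q[0]/q[2]+c["cx"],c["fy"]*q[1]/q[2]+c["cy"]])
E
python3 - <<'E'
from h import *
from workcell import read_camera
c=read_camera("top"); im=c["color"]
for n,lo,hi in(("blue",(105,120,40),(130,255,255)),("green",(50,120,40),(90,255,255)),("red",(0,150,60),(5,255,255)),("yellow",(22,150,60),(35,255,255))):
    m,cs=blob(im,lo,hi)
    for k in cs[:3]:
        (u,v),r=cv2.minEnclosingCircle(k); print(n,cv2.contourArea(k),round(u,1),round(v,1),round(r,1),onplane(c,u,v,.05).round(4))
        if cv2.contourArea(k)>1000:
            b=cv2.boxPoints(cv2.minAreaRect(k)); print([onplane(c,*p,.012).round(4).tolist() for p in b], onplane(c,*cv2.minAreaRect(k)[0],.012).round(4))
cv2.imwrite("pics/post.png",cv2.resize(im[100:240,140:340],None,fx=4,fy=4,interpolation=cv2.INTER_CUBIC))
E
```

```text
blue 340.0 191.7 212.8 11.1 [0.4899 0.0945 0.05  ]
green 341.5 152.1 193.6 11.1 [0.5282 0.177  0.05  ]
red 2347.5 294.5 143.5 33.9 [ 0.6369 -0.1156  0.05  ]
[[0.6164, -0.0492, 0.012], [0.7161, -0.0922, 0.012], [0.6726, -0.1912, 0.012], [0.5735, -0.1476, 0.012]] [ 0.6444 -0.12    0.012 ]
red 352.5 231.7 178.8 11.2 [0.5611 0.0138 0.05  ]
red 75.0 377.8 73.2 5.3 [ 0.7895 -0.2904  0.05  ]
yellow 361.0 365.6 232.1 11.9 [ 0.4555 -0.263   0.05  ]
```

View pics/post.png

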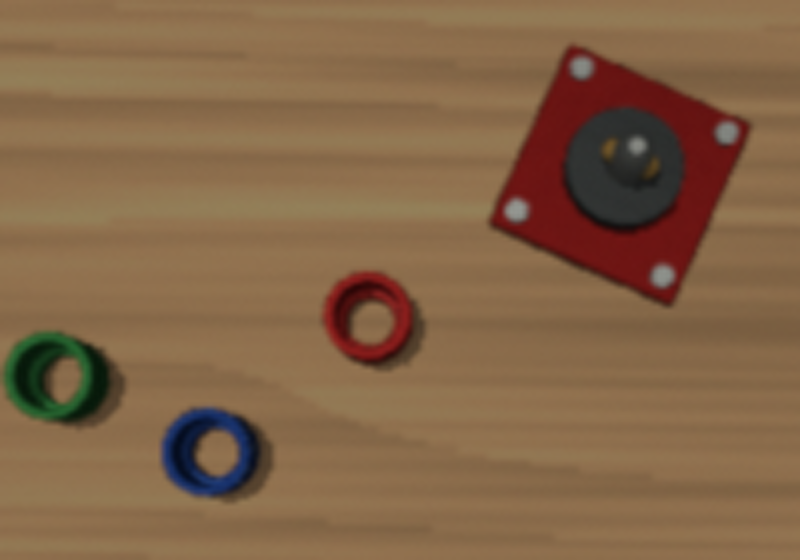

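The crop shows the post tip at full-frame (299,136) with brass balls either side, and the base centre at (294.5,143.5). So blue is at about (0.490, 0.0945) and the stand at about (0.644, -0.120). I'll close the jaws roughly along world x (about 8°), which clears red and green.

Emit:
{"op": "jog_arm", "data": {"deltas": [0.497, -0.619, 0.05, 0, 0, -80, 1, 0.497, -0.619, 0.05, 0, 0, -80, 1, 0.497, -0.619, 0.05, 0, 0, -80, 1, 0.497, -0.619, 0.05, 0, 0, -80, 1, 0.497, -0.619, 0.05, 0, 0, -80, 1, 0.497, -0.619, 0.05, 0, 0, -80, 1, 0.497, -0.619, 0.05, 0, 0, -80, 1, 0.497, -0.619, 0.05, 0, 0, -80, 1], "squeeze": 60}}

```text
time: 0.95
tool_pos: [0.3471, -0.2706, 0.2229]
tcp_rot: [2.29, 2.151, 0.0]
wrist_force: [1.2, 0.5, -0.1]
width: 1.001
grip_force: 0.0
```

```bash
cat > delta.py <<'E'
# usage: delta.py x y z yawY_deg : tool-frame shift & turn to a tool-down pose
import sys
from h import *
from workcell import readout
def delta(p,yaw):
    s=readout.read_state(); A=R.from_rotvec(s["tcp_rot"]); a=np.radians(yaw)
    y=np.array([np.cos(a),np.sin(a),0]); z=np.array([0,0,-1.]); T=R.from_matrix(np.c_[np.cross(y,z),y,z])
    print("t",round(s["time"],2),"pos",np.round(s["tool_pos"],4),"F",np.round(s["wrist_force"],1),"w",round(s["width"],3),"g",s["grip_force"],"q",np.round(s["q"],2))
    print("shift",A.inv().apply(np.array(p)-s["tool_pos"]).round(4),"turn",np.degrees((A.inv()*T).as_rotvec()).round(1))
if __name__=="__main__":
    v=list(map(float,sys.argv[1:])); delta(v[:3],v[3])
E
python3 delta.py .49 .0945 .2 8
```

```text
t 0.95 pos [ 0.3471 -0.2706  0.2229] F [ 1.2  0.5 -0.1] w 1.001 g 0.0 q [-0.72 -0.18  2.11  0.    1.21 -0.66]
shift [0.3734 0.1198 0.0229] turn [  0.   -0.  -11.6]
```

Emit:
{"op": "jog_arm", "data": {"deltas": [0.373, 0.12, 0.023, 0, 0, -11.6, 1, 0.373, 0.12, 0.023, 0, 0, -11.6, 1, 0.373, 0.12, 0.023, 0, 0, -11.6, 1, 0.373, 0.12, 0.023, 0, 0, -11.6, 1, 0.373, 0.12, 0.023, 0, 0, -11.6, 1, 0.373, 0.12, 0.023, 0, 0, -11.6, 1, 0.373, 0.12, 0.023, 0, 0, -11.6, 1, 0.373, 0.12, 0.023, 0, 0, -11.6, 1]}}

```text
time: 1.75
tool_pos: [0.4924, 0.0939, 0.1999]
tcp_rot: [2.066, 2.367, 0.0]
wrist_force: [0.2, -0.6, -0.2]
width: 1.0
grip_force: 0.0
```

```bash
python3 - <<'E'
from h import *
from delta import delta
from workcell import read_camera
c=read_camera("wrist"); im=c["color"]; cv2.imwrite("pics/w1.png",im)
print(np.round(c["origin"],4))
m,cs=blob(im,(105,120,40),(130,255,255))
for k in cs[:2]:
    (u,v),r=cv2.minEnclosingCircle(k); print(u,v,r,onplane(c,u,v,.05).round(4))
delta([.49,.0945,.1],8)
E
```

```text
[0.4826 0.1678 0.3246]
251.0 176.9310302734375 29.08625602722168 [0.4913 0.1006 0.05  ]
t 1.8 pos [0.4943 0.0987 0.1998] F [3.  4.4 0.6] w 0.999 g 0.0 q [ 0.14 -0.03  2.02  0.    1.15  0.01]
shift [-0.004  -0.0052  0.0998] turn [ 0.2 -0.3 -0.1]
```

View pics/w1.png

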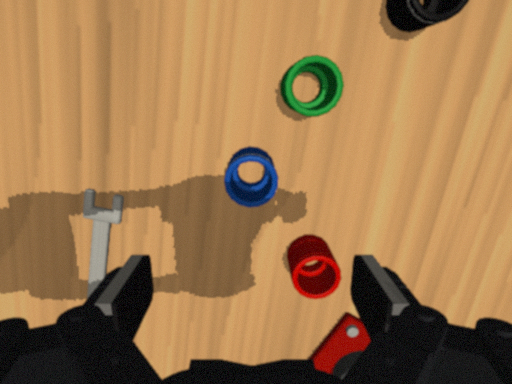

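The wrist view shows the blue rim centred near (251,180), green at (312,86), red at (315,268), and nothing between the fingers. That puts blue at about (0.491, 0.097). I'll go partway down, then correct.

Emit:
{"op": "jog_arm", "data": {"deltas": [-0.001, -0.003, 0.04, 0, 0, 0, 1, -0.001, -0.003, 0.08, 0, 0, 0, 1, -0.001, -0.003, 0.1, 0, 0, 0, 1, -0.001, -0.003, 0.1, 0, 0, 0, 1, -0.001, -0.003, 0.1, 0, 0, 0, 1]}}

```text
time: 2.3
tool_pos: [0.4891, 0.0898, 0.1002]
tcp_rot: [-2.067, -2.365, 0.001]
wrist_force: [0.7, 0.4, 0.8]
width: 1.002
grip_force: 0.0
```

```bash
python3 - <<'E'
from h import *
from delta import delta
from workcell import read_camera
c=read_camera("wrist"); im=c["color"]
print(np.round(c["origin"],4))
for n,y in(("u",.12),("w",.05)):
    print(onplane(c,251,180.3,.05).round(4))
m,cs=blob(im,(105,120,40),(130,255,255))
x,y,w,h=cv2.boundingRect(cs[0]); r=w/2; print(x,y,w,h)
print(onplane(c,x+r,y+h-r,.05).round(4))
delta([.491,.097,.03],8)
cv2.imwrite("pics/w2.png",im)
E
```

```text
[0.4796 0.1637 0.2249]
[0.4852 0.119  0.05  ]
[0.4852 0.119  0.05  ]
218 180 80 77
[0.4918 0.0989 0.05  ]
t 2.35 pos [0.4902 0.0899 0.1013] F [0.2 0.5 0.3] w 0.998 g 0.0 q [ 0.13  0.07  2.12 -0.    0.95 -0.  ]
shift [0.007  0.0016 0.0713] turn [ 0.1  0.  -0.3]
```

View pics/w2.png

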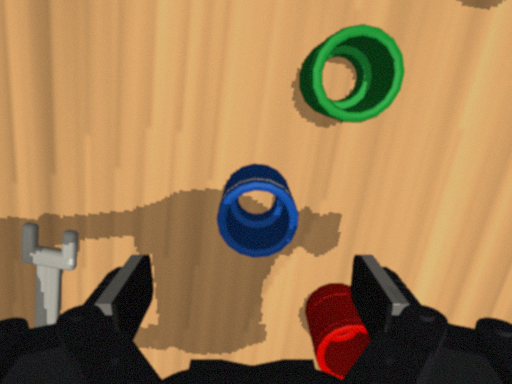

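The rim centre is at (258,217), which gives blue at (0.4918, 0.0989). I'll descend and close.

Emit:
{"op": "jog_arm", "data": {"deltas": [0.008, 0.002, 0.01, 0, 0, 0, 1, 0.008, 0.002, 0.045, 0, 0, 0, 1, 0.008, 0.002, 0.071, 0, 0, 0, 1, 0.008, 0.002, 0.071, 0, 0, 0, 1, 0.008, 0.002, 0.071, 0, 0, 0, -1, 0.008, 0.002, 0.071, 0, 0, 0, -1, 0.008, 0.002, 0.071, 0, 0, 0, -1, 0.008, 0.002, 0.071, 0, 0, 0, -1]}}

```text
time: 3.15
tool_pos: [0.4923, 0.0985, 0.0315]
tcp_rot: [2.065, 2.363, 0.005]
wrist_force: [0.4, -0.3, 6.2]
width: 0.526
grip_force: 61.4
```

Emit:
{"op": "jog_arm", "data": {"deltas": [0, 0, 0, 0, 0, 0, -1, 0, 0, 0, 0, 0, 0, -1, 0, 0, 0, 0, 0, 0, -1, 0, 0, 0, 0, 0, 0, -1]}}

```text
time: 3.55
tool_pos: [0.4924, 0.0985, 0.0315]
tcp_rot: [2.066, 2.363, 0.006]
wrist_force: [0.4, 0.1, 5.7]
width: 0.526
grip_force: 61.4
```

```bash
python3 delta.py .49 .1 .2 8
```

```text
t 3.55 pos [0.4924 0.0985 0.0315] F [0.4 0.1 5.7] w 0.526 g 61.43561594188213 q [0.15 0.18 2.15 0.   0.8  0.01]
shift [ 0.0018 -0.0014 -0.1685] turn [ 0.3 -0.  -0.3]
```

Gripped at 46 mm. I'll lift and move to just short of the stand for a wrist look.

Emit:
{"op": "jog_arm", "data": {"deltas": [0, 0, -0.04, 0, 0, 0, -1, 0, 0, -0.08, 0, 0, 0, -1, 0, 0, -0.12, 0, 0, 0, -1, -0.04, 0.015, -0.155, 0, 0, 0, -1, -0.302, 0.111, -0.16, 0, 0, 0, -1, -0.302, 0.111, -0.16, 0, 0, 0, -1, -0.302, 0.111, -0.16, 0, 0, 0, -1, -0.302, 0.111, -0.16, 0, 0, 0, -1]}}

```text
time: 4.35
tool_pos: [0.6027, -0.1146, 0.188]
tcp_rot: [2.066, 2.364, 0.002]
wrist_force: [1.7, 0.8, -1.0]
width: 0.527
grip_force: 61.6
```

```bash
python3 delta.py .644 -.185 .19 8
```

```text
t 4.35 pos [ 0.6027 -0.1146  0.188 ] F [ 1.7  0.8 -1. ] w 0.527 g 61.613565646111965 q [-0.23  0.19  1.81  0.    1.14 -0.36]
shift [-0.0753  0.0315 -0.0019] turn [ 0.1  0.  -0.3]
```

Emit:
{"op": "jog_arm", "data": {"deltas": [-0.06, 0.025, 0, 0, 0, 0, -1, -0.06, 0.025, 0, 0, 0, 0, -1, -0.06, 0.025, 0, 0, 0, 0, -1, -0.06, 0.025, 0, 0, 0, 0, -1, -0.06, 0.025, 0, 0, 0, 0, -1]}}

```text
time: 4.85
tool_pos: [0.6338, -0.1672, 0.1867]
tcp_rot: [-2.065, -2.366, -0.0]
wrist_force: [-0.1, 0.9, -0.1]
width: 0.527
grip_force: 61.6
```

```bash
python3 - <<'E'
from h import *
from delta import delta
from workcell import read_camera
c=read_camera("wrist"); im=c["color"]; cv2.imwrite("pics/w3.png",im)
m,cs=blob(im,(0,150,60),(6,255,255),500)
for k in cs[:2]:
    a=cv2.minAreaRect(k); print(a, onplane(c,*a[0],.012).round(4))
print("pred tip px", project(c,[.644,-.12,.086]), "seat", project(c,[.644,-.12,.034]))
t=read_camera("top"); print("wrist origin",np.round(c["origin"],4))
delta([.644,-.12,.19],8)
E
```

```text
((270.6153564453125, 124.07693481445312), (128.1357421875, 128.69044494628906), 33.6900634765625) [ 0.6438 -0.1176  0.012 ]
pred tip px [276.1862687  137.88947342] seat [271.78964333 129.54079309]
wrist origin [ 0.6242 -0.0934  0.3114]
t 4.95 pos [ 0.634  -0.1672  0.1868] F [ 0.1  0.5 -0.2] w 0.522 g 61.61058682948351 q [-0.3   0.27  1.71  0.    1.16 -0.43]
shift [ 0.0454  0.0163 -0.0031] turn [-0.  -0.  -0.2]
```

View pics/w3.png

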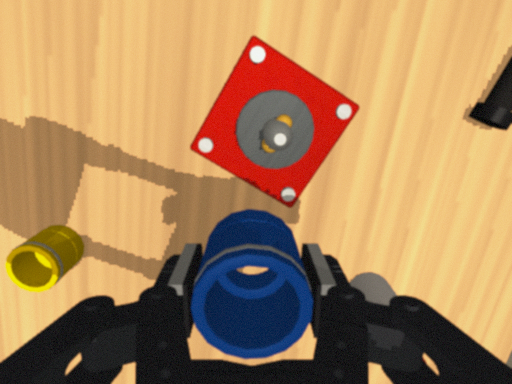

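The wrist view shows the sleeve held straight, with its rim at about (252,300). The flange centre is near (275,129) and the post tip at (280,139). I'll convert those to a refined post axis.

```bash
python3 - <<'E'
from h import *
from delta import delta
from workcell import read_camera
c=read_camera("wrist"); im=c["color"]
m,cs=blob(im[85:175,225:325],(0,0,40),(179,60,190),500)
for k in cs[:1]:
    e=cv2.fitEllipse(cv2.convexHull(k)); u,v=e[0][0]+225,e[0][1]+85; print(e,u,v,"flange",onplane(c,u,v,.034).round(4))
print("tip",onplane(c,280,139,.086).round(4),"rim",onplane(c,252,300,.1868-.0315+.05).round(4))
t=read_camera("top"); print("tip top",onplane(t,299.2,136.3,.086).round(4))
delta([.646,-.12,.187],8)
E
```

```text
((49.16716384887695, 43.77472686767578), (75.4742431640625, 77.15655517578125), 34.20173645019531) 274.16716384887695 128.77472686767578 flange [ 0.6461 -0.1191  0.034 ]
tip [ 0.6469 -0.1204  0.086 ] rim [ 0.6342 -0.1645  0.2053]
tip top [ 0.645  -0.1209  0.086 ]
t 5.05 pos [ 0.6343 -0.1675  0.1869] F [ 1.  -0.3 -1.4] w 0.527 g 61.61067981272936 q [-0.3   0.27  1.71  0.    1.16 -0.43]
shift [ 0.0455  0.018  -0.    ] turn [ 0.  -0.  -0.2]
```

Emit:
{"op": "jog_arm", "data": {"deltas": [0.0445, 0.018, 0, 0, 0, 0, -1, 0.0445, 0.018, 0, 0, 0, 0, -1, 0.0445, 0.018, 0, 0, 0, 0, -1, 0.0445, 0.018, 0.03, 0, 0, 0, -1, 0.0445, 0.018, 0.06, 0, 0, 0, -1, 0.0445, 0.018, 0.075, 0, 0, 0, -1, 0.0445, 0.018, 0.085, 0, 0, 0, -1, 0.0445, 0.018, 0.085, 0, 0, 0, -1]}}

```text
time: 5.85
tool_pos: [0.6457, -0.1213, 0.1003]
tcp_rot: [-2.066, -2.363, -0.0]
wrist_force: [-0.5, 5.2, -2.7]
width: 0.53
grip_force: 61.5
```

```bash
python3 delta.py .646 -.121 .0655 8
```

```text
t 5.85 pos [ 0.6457 -0.1213  0.1003] F [-0.5  5.2 -2.7] w 0.53 g 61.51575453579426 q [-0.22  0.35  1.77  0.    1.02 -0.36]
shift [0.0002 0.0004 0.0348] turn [-0.1 -0.2 -0.3]
```

There's a 5 N side load in +y, so the post is touching the bore. I'll ease 2 mm toward +y and go down to the balls.

Emit:
{"op": "jog_arm", "data": {"deltas": [0.002, 0, 0, 0, 0, 0, -1, 0.002, 0, 0.004, 0, 0, 0, -1, 0.002, 0, 0.008, 0, 0, 0, -1, 0.002, 0, 0.008, 0, 0, 0, -1]}}

```text
time: 6.25
tool_pos: [0.6464, -0.1206, 0.0937]
tcp_rot: [2.067, 2.365, -0.0]
wrist_force: [0.9, 1.7, -0.7]
width: 0.527
grip_force: 61.7
```

Emit:
{"op": "jog_arm", "data": {"deltas": [0, 0, 0.004, 0, 0, 0, -1, 0, 0, 0.008, 0, 0, 0, -1, 0, 0, 0.012, 0, 0, 0, -1, 0, 0, 0.016, 0, 0, 0, -1, 0, 0, 0.016, 0, 0, 0, -1]}}

```text
time: 6.75
tool_pos: [0.6462, -0.1196, 0.0781]
tcp_rot: [-2.067, -2.365, -0.001]
wrist_force: [-1.0, 3.5, -0.0]
width: 0.523
grip_force: 61.7
```

Emit:
{"op": "jog_arm", "data": {"deltas": [0, 0, 0.004, 0, 0, 0, -1, 0, 0, 0.008, 0, 0, 0, -1, 0, 0, 0.011, 0, 0, 0, -1, 0, 0, 0.013, 0, 0, 0, -1, 0, 0, 0.013, 0, 0, 0, -1]}}

```text
time: 7.25
tool_pos: [0.6462, -0.1206, 0.0655]
tcp_rot: [-2.067, -2.365, 0.001]
wrist_force: [-3.5, 2.0, 7.6]
width: 0.526
grip_force: 63.5
```

```bash
python3 - <<'E'
from h import *
from delta import delta
from workcell import read_camera
c=read_camera("scene"); im=c["color"]
delta([.646,-.12,.0655],8)
print(project(c,[.646,-.12,.034]),project(c,[.646,-.12,.084]))
cv2.imwrite("pics/s2.png",cv2.resize(im[140:280,90:260],None,fx=4,fy=4,interpolation=cv2.INTER_CUBIC))
E
```

```text
t 7.3 pos [ 0.6462 -0.1206  0.0655] F [-4.3  2.6  8.9] w 0.525 g 63.490271754562855 q [-0.22  0.39  1.79 -0.    0.95 -0.36]
shift [ 0.0006 -0.0001  0.    ] turn [-0.   0.  -0.3]
[171.18069697 226.93876773] [167.00974311 206.23582875]
```

View pics/s2.png

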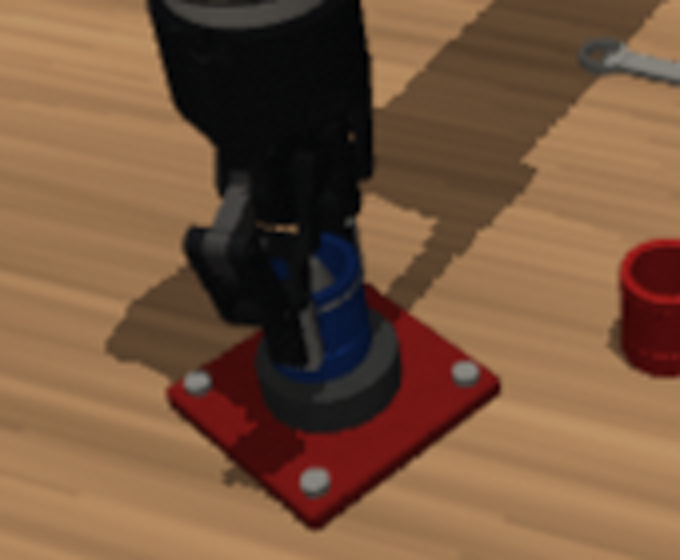

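The crop shows the sleeve flat on the flange at crop (325,370), with the post tip just inside its top. TCP height and the 9 N reaction agree that it's home. I'll give a small extra push, release and rise.

Emit:
{"op": "jog_arm", "data": {"deltas": [0, 0, 0.001, 0, 0, 0, -1, 0, 0, 0.001, 0, 0, 0, -1, 0, 0, 0, 0, 0, 0, -1, 0, 0, 0, 0, 0, 0, 1, 0, 0, 0, 0, 0, 0, 1, 0, 0, 0, 0, 0, 0, 1, 0, 0, 0, 0, 0, 0, 1, 0, 0, 0, 0, 0, 0, 1]}}

```text
time: 8.1
tool_pos: [0.6462, -0.1205, 0.0645]
tcp_rot: [2.067, 2.366, -0.0]
wrist_force: [-0.4, -0.2, 0.6]
width: 0.998
grip_force: 0.0
```

Emit:
{"op": "jog_arm", "data": {"deltas": [0, 0, -0.02, 0, 0, 0, 1, 0, 0, -0.06, 0, 0, 0, 1, 0, 0, -0.1, 0, 0, 0, 1, -0.04, 0, -0.14, 0, 0, 0, 1, -0.06, 0, -0.14, 0, 0, 0, 1, -0.06, 0, -0.14, 0, 0, 0, 1, -0.06, 0, -0.14, 0, 0, 0, 1]}}

```text
time: 8.8
tool_pos: [0.654, -0.1801, 0.2045]
tcp_rot: [-2.068, -2.364, -0.0]
wrist_force: [-0.1, 0.2, -0.7]
width: 1.001
grip_force: 0.0
```

```bash
python3 - <<'E'
from h import *
from delta import delta
from workcell import read_camera
c=read_camera("wrist"); im=c["color"]
delta([.646,-.12,.0655],8)
m,cs=blob(im,(105,120,40),(130,255,255))
x,y,w,h=cv2.boundingRect(cs[0]); r=w/2; print(x,y,w,h,onplane(c,x+r,y+h-r,.084).round(4))
cv2.imwrite("pics/w4.png",im)
E
```

```text
t 8.85 pos [ 0.6536 -0.1794  0.2036] F [-0.6  0.3  0.3] w 1.002 g 0.0 q [-0.3   0.3   1.64  0.    1.2  -0.44]
shift [0.0597 0.0006 0.1382] turn [-0.1 -0.1 -0.3]
221 81 64 65 [ 0.6474 -0.1209  0.084 ]
```

View pics/w4.png

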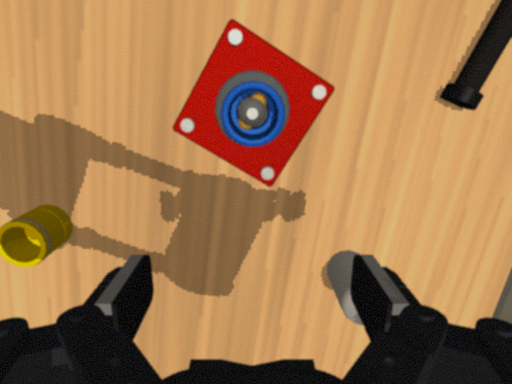

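The sleeve sits concentric on the post at (252,113). The brass balls are visible inside the wide upper bore, so they're above the narrow part and the sleeve is home.

```bash
python3 -c "
from workcell import finish_job; print(finish_job())"
```

```text
the job is handed in; nothing more can be done
None
```

The blue sleeve was pushed past the balls and sits fully home on the flange, released; the yellow and black sleeves were never touched, and the job is handed in (no verdict was returned).

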